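Ram the stuck biscuit dies to the bottom of their drawer tube

TASK

Pull the drawer of the small wooden unit well out, then use the standing tamper to push the biscuit-press dies that hang stuck in the white tube right down until the whole stack bottoms out, and give it a firm steady push of about 15 N there (more than 40 N cracks the dies). Push the dies with the tamper only, then stand the tamper upright on the worktop again, leave the drawer out, and do not disturb the shaker can or the jar.

Things in the scene. Friction and masses are not known exactly. Their poses are not given: they have to be found in the camera images.
- unit: small fixed wooden drawer unit on the worktop, 220 mm deep (x), 180 mm wide (y), 150 mm high. Origin: centre of its underside. Its front, with the one drawer, faces its own -x, 110 mm from the origin; it stands turned a little left or right
- unit_drawer0 (a joint): travel of the drawer in m: 0 shut, 0.15 at its stop; it slides towards the unit's own -x, runs stiffly (about 1 N) and stays where it is left
- unit_drawer0_handle (a point): middle of the drawer's steel bar handle: a level bar 90 mm long, 11 mm thick, parallel to the unit's y, its middle line 35 mm in front of the drawer front and 38 mm below the unit's top; moves with the drawer
- tube_mouth (a point): centre of the mouth of the white upright tube that is fixed in the drawer, 63 mm behind the outer face of the drawer front; 62 mm inner, 70 mm outer diameter, 99 mm deep inside to the rubber pad on its floor. Mouth about 126 mm above the worktop, 24 mm below the unit's top and 2 mm below the drawer's side walls; moves with the drawer, hidden while the drawer is shut
- die_top (a joint): height in m of the upper die (orange disc, 60 mm across, 22 mm thick, with round holes) above its fully home place, where it lies on the lower die that is itself home; 0 is home, its upper face then 55 mm below the tube's mouth. It grips the tube wall: it moves only when pushed with about 3 N, straight down, and stays where it is left
- die_top_face (a point): centre of the upper face of the orange upper die
- die_low (a joint): height in m of the lower die (blue disc, same size, hidden below the orange one) above the bottom of the tube; 0 is home, just touching the rubber pad on the tube's floor. It hangs lower than the upper die with a gap between; pushed along by the upper one it adds about 4 N, so both slide at about 7 N, then stop firmly at the rubber pad on the tube's floor, which yields only about 1 mm per 15 N
- tamper: tamper standing free on its foot: steel foot 48 mm in diameter and 35 mm high, above it a straight round dark wooden handle 26 mm in diameter; 175 mm high in all, about 0.35 kg. Origin: centre of the foot's underside, z up along the handle
- tamper_grip (a point): good place to hold the tamper, on the handle's axis 145 mm above the foot's underside and 30 mm below the top
- dredger: bystander: aluminium shaker can, 66 mm in diameter, 105 mm high, loose. Origin: centre of its underside
- jar: bystander: amber jar with a brass lid, 84 mm in diameter, 130 mm high, loose. Origin: centre of its underside
There are look-alikes about, which are no part of the job. What is meant by the tamper is not red, and is the larger of those in its own colour.

How it is judged:
By the outcome, as a careful person would: the job done as asked, in the order asked, and still so for the second after the job is handed in, with the robot touching nothing.
It also fails if it takes over 67 s, if anything falls off the work surface, if the arm or the gripper's body presses on something with over 40 N, if the wrist force passes 120 N, or if a joint passes its speed limit or range.

ROBOT

A 7-joint arm with a two-finger parallel gripper is mounted at the origin on the work surface. World frame = base frame: x ahead of the robot, y to its left, z up, the work surface at z = 0. Lengths are in m, angles in rad, forces in N, time in s.
With the tool pointing down it reaches from about 0.4 to 0.875 m from the base axis. Payload 6.5 kg.
Tool frame: the origin (TCP) lies midway between the tips of the shut fingers; the grasp point (between the pads) lies 19 mm behind it; x points along the fingers, z is the direction in which the jaws open and shut, and the axes are right-handed (so a half turn about x gives the same grasp; the last joint's range is limited). The gripper opens to 85 mm and grips with 20 to 120 N. Pads are 22 mm wide; open, the fingers measure 114 mm over their backs; the gripper's body (76 mm by 85 mm) begins 54 mm behind the grasp point. The pads swing forward as they close: fully open they stand 13 mm farther back than shut.
Start: joints at [1.106, 0.536, -0.004, 1.538, 0.003, 1.067, -0.071], TCP at [0.252, -0.599, 0.231] pointing down, gripper open.
Joint ranges: [-2.7, 2.7], [-0.37, 2.16], [-1.27, 1.26], [0.24, 2.4], [-1.31, 4.45], [0.19, 1.91], [-2.76, 2.76]. Speed limits (rad/s): [2.39, 2.39, 3.14, 3.14, 3.14, 3.14, 3.14].

INTERFACE

Orientations are given as a unit quaternion [w, x, y, z].
In Python, from rig import * gives the robot as it stands. The module is installed in compiled form; this text tells all that it offers.
- The arm moves only by the tool send_rows, never from a script. Its argument "series" is a list of rows, each a list of 7 numbers: the shift along the tool's x, y, z in m, then the turn, a rotation vector about the tool's x, y, z in degrees, then the opening, from -1 (shut) to 1 (fully open). In form: [[x, y, z, wx, wy, wz, gripper], ...]. A call has 1 to 10 rows; each row shifts and turns the commanded pose from where the row before left it, along the tool's axes as they then stand; what a row does not reach is not made up. A row lasts 1/8 s, in which the tool goes at most 62.5 mm and 10.7 degrees, less where a joint would pass 70% of its speed; a pose out of reach is approached as far as the arm can. A call is refused whole if a number of a shift passes 0.0625 or a number of a turn 10.7, either way. A call with a gripper value outside its range is refused whole. The fingers move at their own pace and stop on an object; "force" is the grip in N (left out, the last holds). Time passes only in rows, so rows that do not move let the fingers close. It gives the time, the measured TCP pose, the force and the opening at its end, in the units of the state.
- observe(): the state, without advancing time (a new reading comes with each control period).
- camera(name): name is "scene" or "top" or "wrist"; returns (picture, depth): 384x512x3 uint8, blue, green, red; 384x512 float32, m along the optical axis (not along the pixel's ray), 0 where there is no reading.
- camera_info(name): a dict with "fx", "fy", "cx", "cy" (pixels), "world_to_cam" (4x4, takes a point from world to camera coordinates); the wrist camera has in their place "hand_eye" (4x4, takes a point from camera to tool coordinates, whose origin is the TCP and whose axes are the tool frame's). Camera axes: x right, y down, z forward; pixel columns grow to the right and rows downward; lengths in m; the calibration is good to about 2 mm. A picture is of the moment at which its call begins: read the wrist's pose just before it. camera_info takes no time and is no camera call.
- job_done(): hands the job in, once; it reports no verdict.
The state is a dict: "time_s": time; "q": joint angles; "qvel": joint speeds; "tau": joint torques, N m; "tool_pos": TCP position; "tcp_rot": TCP orientation; "wrist_force": force on the tool from outside, world axes, zero at the start; "wrist_torque": the same for the moment, N m; "finger_gap": finger opening in m.
Only numpy, scipy, OpenCV 4.12 (cv2) and the standard library are available. Lean on these libraries where they do the work, as an engineer would, in place of code of your own. Each camera call takes 0.05 s, during which the arm holds its last target. There are 200 camera calls.

## Working session

There is one attempt and no reset: what is moved stays moved. The work goes in short steps, Python scripts to look and compute and a tool call to move; the robot and the scene stay as the last step left them, time stands still between calls to the robot, and variables do not carry over. Pictures are saved under pics/ and viewed, about 8 in all and at most 12, crops included, and the job is handed in when it is done.

Besides the shell and the picture viewer there is one more tool, called by a JSON object that holds its "method" and its "body". send_rows: Moves the arm, as the interface text tells. Its arguments: {"type":"object","properties":{"series":{"type":"array"},"force":{"type":"number"}},"required":["series"]}

```bash
mkdir -p pics; cat > h.py <<'E'
from rig import *
import numpy as np, cv2
from scipy.spatial.transform import Rotation as R
def info(n):
    c=camera_info(n); return c
def cam_T(n,st=None):
    c=camera_info(n)
    if n=="wrist":
        T=np.eye(4); q=st["tcp_rot"]; T[:3,:3]=R.from_quat([q[1],q[2],q[3],q[0]]).as_matrix(); T[:3,3]=st["tool_pos"]
        return T@np.array(c["hand_eye"])
    return np.linalg.inv(np.array(c["world_to_cam"]))
def points(n,depth,st=None):
    c=camera_info(n); T=cam_T(n,st)
    v,u=np.indices(depth.shape)
    P=np.stack([(u-c["cx"])/c["fx"]*depth,(v-c["cy"])/c["fy"]*depth,depth],-1)
    W=P@T[:3,:3].T+T[:3,3]; W[depth==0]=np.nan
    return W
E
python3 - <<'E'
from h import *
s=observe(); print({k:np.round(v,3) for k,v in s.items()})
ims=[]
for n in("scene","top"):
    p,d=camera(n); np.savez(f"{n}.npz",p=p,d=d); ims.append(p); print(n,np.round(cam_T(n),3).tolist(),camera_info(n)["fx"])
cv2.imwrite("pics/a.png",cv2.resize(np.hstack(ims),(800,300)))
cv2.imwrite("pics/scene.png",ims[0]);cv2.imwrite("pics/top.png",ims[1])
E
```

```text
{'time_s': np.float64(0.0), 'q': array([ 1.106,  0.537, -0.004,  1.539,  0.003,  1.067, -0.071]), 'qvel': array([ 0.   ,  0.001,  0.003,  0.002, -0.001,  0.   ,  0.002]), 'tau': array([-0.0000e+00, -5.8342e+01,  1.0490e+00, -2.5910e+01,  1.2000e-02,
        1.0000e-02, -0.0000e+00]), 'tool_pos': array([ 0.252, -0.598,  0.23 ]), 'tcp_rot': array([ 0.589,  0.391,  0.59 , -0.391]), 'wrist_force': array([-0.389, -0.627, -0.093]), 'wrist_torque': array([-0.031, -0.034, -0.045]), 'finger_gap': np.float64(0.086)}
scene [[-0.999, 0.022, -0.033, 0.636], [0.037, 0.807, -0.589, 0.754], [0.014, -0.59, -0.807, 1.127], [0.0, 0.0, 0.0, 1.0]] 493.78790685287765
top [[-0.028, -0.979, 0.2, 0.441], [-1.0, 0.028, -0.003, 0.001], [-0.003, -0.2, -0.98, 1.007], [0.0, 0.0, 0.0, 1.0]] 397.4812557172085
```

View pics/scene.png

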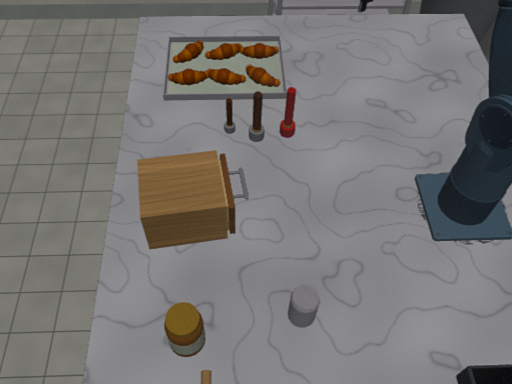

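View pics/top.png

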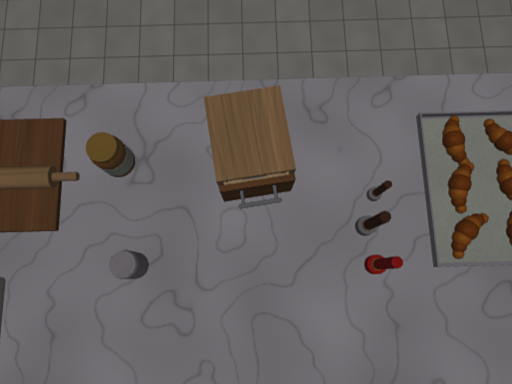

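Scene view: drawer unit at about (185,198) with its handle at (243,184), jar (184,328), can (303,306), tray behind. Tamper candidates in the scene view are the small dark one (229,115), the larger dark one (257,115) and the red one (289,112). In the top view they are at (380,190), (373,222) and (383,264). The larger dark one fits: it isn't red and is the larger of its colour. I'll confirm that in a crop while measuring.

```bash
python3 - <<'E'
from h import *
W={};P={}
for n in("scene","top"):
    z=np.load(n+".npz"); P[n]=z["p"]; W[n]=points(n,z["d"]); 
cv2.imwrite("pics/crop.png",np.hstack([cv2.resize(P["scene"][80:150,205:315],(550,350),interpolation=2)]))
# unit top
for n in W:
    w=W[n]; m=(np.abs(w[...,2]-.15)<.006)
    N,l,st,c=cv2.connectedComponentsWithStats(m.astype(np.uint8))
    i=1+np.argmax(st[1:,4]); k=w[l==i][:,:2].astype(np.float32)
    print(n,"unit",cv2.minAreaRect(k),st[i], np.median(w[l==i][:,2]))
def mid(n,u0,u1,v0,v1,zlo,zhi):
    w=W[n][v0:v1,u0:u1].reshape(-1,3); w=w[(w[:,2]>zlo)&(w[:,2]<zhi)]; return len(w),np.round(w.min(0),3),np.round(w.max(0),3),np.round(w.mean(0),3)
for nm,b in dict(big=(245,270,88,143),small=(221,240,95,136),red=(277,301,85,140),can=(285,325,282,330),jar=(160,210,300,358)).items():
    print(nm); 
    for lo,hi in((.012,.05),(.05,.1),(.1,.15),(.15,.3)): 
        try: print("  s",*mid("scene",*b,lo,hi))
        except ValueError: pass
for nm,b in dict(big=(355,392,208,236),small=(365,393,178,202),can=(105,150,245,282),jar=(85,138,128,180),handle=(236,285,185,212)).items():
    print(nm)
    for lo,hi in((.012,.05),(.05,.1),(.1,.15),(.15,.3)): 
        try: print("  t",*mid("top",*b,lo,hi))
        except ValueError: pass
E
```

```text
scene unit ((0.7628141045570374, 0.011700361967086792), (0.20526863634586334, 0.18558253347873688), 7.534782886505127) [ 138  150   89   69 4904] 0.14936087258777136
top unit ((0.7645851373672485, 0.01103106141090393), (0.20752815902233124, 0.18011373281478882), 7.707568645477295) [ 204   85   92   97 6773] 0.14960145516734036
big
  s 237 [ 0.508 -0.446  0.012] [ 0.586 -0.246  0.05 ] [ 0.554 -0.305  0.028]
  s 109 [ 0.544 -0.273  0.05 ] [ 0.569 -0.255  0.1  ] [ 0.558 -0.263  0.075]
  s 113 [ 0.544 -0.275  0.1  ] [ 0.57  -0.255  0.15 ] [ 0.557 -0.263  0.125]
  s 97 [ 0.545 -0.286  0.15 ] [ 0.568 -0.256  0.177] [ 0.557 -0.267  0.167]
small
  s 133 [ 0.606 -0.442  0.012] [ 0.664 -0.282  0.049] [ 0.637 -0.328  0.025]
  s 72 [ 0.63  -0.303  0.051] [ 0.645 -0.29   0.1  ] [ 0.638 -0.295  0.076]
  s 61 [ 0.629 -0.311  0.1  ] [ 0.647 -0.289  0.128] [ 0.638 -0.298  0.116]
red
  s 231 [ 0.438 -0.481  0.012] [ 0.485 -0.26   0.05 ] [ 0.464 -0.315  0.028]
  s 106 [ 0.449 -0.288  0.051] [ 0.474 -0.27   0.1  ] [ 0.463 -0.278  0.076]
  s 110 [ 0.448 -0.288  0.101] [ 0.474 -0.273  0.15 ] [ 0.462 -0.27
[... 990 characters left out ...]
  0.101] [ 0.647 -0.294  0.13 ] [ 0.638 -0.3    0.12 ]
can
  t 112 [0.445 0.269 0.012] [0.508 0.299 0.05 ] [0.474 0.277 0.032]
  t 231 [0.445 0.269 0.05 ] [0.508 0.312 0.1  ] [0.474 0.279 0.08 ]
  t 579 [0.448 0.272 0.1  ] [0.507 0.331 0.109] [0.477 0.302 0.105]
jar
  t 187 [0.704 0.311 0.012] [0.768 0.378 0.05 ] [0.723 0.329 0.031]
  t 331 [0.704 0.311 0.05 ] [0.781 0.387 0.1  ] [0.725 0.33  0.077]
  t 1000 [0.706 0.314 0.1  ] [0.782 0.389 0.134] [0.741 0.348 0.124]
handle
  t 114 [ 0.634 -0.074  0.016] [0.651 0.048 0.05 ] [ 0.643 -0.014  0.033]
  t 183 [ 0.634 -0.071  0.05 ] [0.65  0.046 0.1  ] [ 0.643 -0.014  0.075]
  t 463 [ 0.596 -0.059  0.1  ] [0.649 0.044 0.141] [ 0.622 -0.003  0.118]
```

View pics/crop.png

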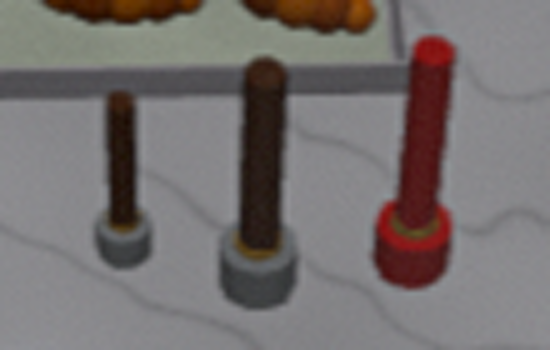

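The crop confirms it: the middle one, dark with a steel foot, is the larger, and it stands at about (0.557, -0.271). Next I'll measure the handle and work out the first move.

```bash
cat >> h.py <<'E'
def rot(st): q=st["tcp_rot"]; return R.from_quat([q[1],q[2],q[3],q[0]])
def plan(tgt,yaw,desired=None):
    """shift in the present tool axes to tgt, and rotvec (deg, tool) to point down with jaw axis at yaw (mod pi)"""
    st=observe(); r=rot(st); best=None
    for y in (yaw,yaw+np.pi):
        z=np.array([np.cos(y),np.sin(y),0]); x=np.array([0,0,-1.]); 
        v=(r.inv()*R.from_matrix(np.stack([x,np.cross(z,x),z],1))).as_rotvec(degrees=True)
        if best is None or np.linalg.norm(v)<np.linalg.norm(best): best=v
    d=np.array(tgt)-st["tool_pos"]
    print("t",round(float(st["time_s"]),2),"pos",np.round(st["tool_pos"],4),"q",np.round(st["q"],2),"gap",round(float(st["finger_gap"]),4),"F",np.round(st["wrist_force"],1))
    print("axes(rows)",np.round(r.as_matrix().T,3).tolist())
    print("world d",np.round(d,4),"tool d",np.round(r.inv().apply(d),4),"turn",np.round(best,2), "norm",round(float(np.linalg.norm(best)),1))
E
python3 - <<'E'
from h import *
y=np.deg2rad(7.65); ux=np.array([np.cos(y),np.sin(y)]); uy=np.array([-ux[1],ux[0]])
for n in("scene","top"):
    z=np.load(n+".npz"); w=points(n,z["d"]).reshape(-1,3); w=w[~np.isnan(w[:,0])]
    c=np.array([.7637,.0114]); a=(w[:,:2]-c)@ux; b=(w[:,:2]-c)@uy
    t=(w[:,2]>.148)&(w[:,2]<.153)&(np.abs(b)<.1)&(np.abs(a)<.13); print(n,"top a",np.percentile(a[t],[0.5,2,50,98,99.5]),"b",np.percentile(b[t],[.5,99.5]))
    f=(w[:,2]>.03)&(w[:,2]<.09)&(np.abs(b)<.07)&(a<-.09)&(a>-.16)
    print(" front a",np.percentile(a[f],[5,50,95]))
    print(" front fit slope", np.polyfit(b[f],a[f],1))
    m=(w[:,2]>.104)&(w[:,2]<.126)&(np.abs(b)<.07)&(a<-.137)&(a>-.18)
    print(" handle",m.sum(),"a",np.percentile(a[m],[2,50,98]),"b",np.percentile(b[m],[1,50,99]),"z",np.percentile(w[m,2],[2,50,98]))
    hx=c+ux*np.median(a[m])+uy*(np.percentile(b[m],1)+np.percentile(b[m],99))/2; print(" handle mid",hx)
plan([.61,-.01,.2],y)
E
```

```text
scene top a [-0.10211806 -0.09896061  0.00238031  0.09747331  0.1004967 ] b [-0.08884932  0.09098399]Traceback (most recent call last):
  File "<stdin>", line 8, in <module>
    return _quantile_unchecked(
        a, q, axis, out, overwrite_input, method, keepdims, weights)
    return _ureduce(a,
                    func=_quantile_ureduce_func,
    ...<5 lines>...
                    overwrite_input=overwrite_input,
                    method=method)
    r = func(a, **kwargs)
    result = _quantile(arr,
                       quantiles=q,
    ...<2 lines>...
                       out=out,
                       weights=wgt)
    slices_having_nans = np.isnan(arr[-1, ...])
                                  ~~~^^^^^^^^^
IndexError: index -1 is out of bounds for axis 0 with size 0
```

```bash
python3 - <<'E'
from h import *
y=np.deg2rad(7.65); ux=np.array([np.cos(y),np.sin(y)]); uy=np.array([-ux[1],ux[0]])
for n in("scene","top"):
    z=np.load(n+".npz"); w=points(n,z["d"]).reshape(-1,3); w=w[~np.isnan(w[:,0])]
    c=np.array([.7637,.0114]); a=(w[:,:2]-c)@ux; b=(w[:,:2]-c)@uy
    f=(w[:,2]>.03)&(w[:,2]<.09)&(np.abs(b)<.07)&(a<-.09)&(a>-.16)
    if f.sum()>9: print(" front a",np.percentile(a[f],[5,50,95]), np.polyfit(b[f],a[f],1))
    m=(w[:,2]>.104)&(w[:,2]<.126)&(np.abs(b)<.07)&(a<-.137)&(a>-.18)
    print(" handle",m.sum(),"a",np.percentile(a[m],[2,50,98]),"b",np.percentile(b[m],[1,50,99]),"z",np.percentile(w[m,2],[2,50,98]), np.polyfit(b[m],a[m],1))
    hx=c+ux*np.median(a[m])+uy*(np.percentile(b[m],1)+np.percentile(b[m],99))/2; print(" handle mid",hx)
plan([.61,-.01,.2],y)
E
```

```text
handle 174 a [-0.16495292 -0.1576579  -0.13855844] b [-0.04530879  0.00286216  0.04881979] z [0.10927597 0.11555362 0.11925448] [-0.00417529 -0.15620258]
 handle mid [ 0.60721161 -0.00784775]
 front a [-0.12399156 -0.12342388 -0.12274915] [-0.00112808 -0.12291344]
 handle 255 a [-0.16390054 -0.1583101  -0.13909358] b [-0.04891374 -0.0006536   0.04747962] z [0.11133415 0.11564337 0.11959431] [-0.00497021 -0.15673041]
 handle mid [ 0.60689436 -0.01038513]
t 0.1 pos [ 0.2522 -0.5985  0.2305] q [ 1.11  0.54 -0.    1.54  0.    1.07 -0.07] gap 0.0857 F [0.1 0.4 0. ]
axes(rows) [[-0.001, 0.001, -1.0], [0.921, 0.388, -0.0], [0.388, -0.921, -0.002]]
world d [ 0.3578  0.5885 -0.0305] tool d [ 0.031   0.5583 -0.4033] turn [-7.48e+01 -8.00e-02 -5.00e-02] norm 74.8
```

{"method": "send_rows", "body": {"series": [[-0.004,0,0,-9.35,0,0,-0.29],[-0.004,0,0,-9.35,0,0,-0.29],[-0.004,0,0,-9.35,0,0,-0.29],[-0.004,0,0,-9.35,0,0,-0.29],[-0.004,0,0,-9.35,0,0,-0.29],[-0.004,0,0,-9.35,0,0,-0.29],[-0.004,0,0,-9.35,0,0,-0.29],[-0.004,0,0,-9.35,0,0,-0.29]]}}

```text
time_s: 1.1
tool_pos: [0.2522, -0.5987, 0.2629]
tcp_rot: [0.705, -0.049, 0.706, 0.049]
wrist_force: [0.3, 0.1, 0.7]
finger_gap: 0.0304
```

{"method": "send_rows", "body": {"series": [[0,0.03,0.02,0,0,0,-0.29],[0,0.045,0.036,0,0,0,-0.29],[0,0.045,0.036,0,0,0,-0.29],[0,0.045,0.036,0,0,0,-0.29],[0,0.045,0.036,0,0,0,-0.29],[0,0.045,0.036,0,0,0,-0.29],[0,0.045,0.036,0,0,0,-0.29],[0,0.045,0.036,0,0,0,-0.29],[0,0.045,0.036,0,0,0,-0.29],[0,0.03,0.02,0,0,0,-0.29]]}}

```text
time_s: 2.35
tool_pos: [0.5226, -0.1359, 0.2631]
tcp_rot: [0.706, -0.048, 0.705, 0.049]
wrist_force: [0.7, -0.4, -0.4]
finger_gap: 0.0302
```

```bash
python3 -c "
from h import *
plan([.607,-.0095,.2],np.deg2rad(7.65))"
```

```text
t 2.35 pos [ 0.5226 -0.1359  0.2631] q [ 0.58  0.36 -0.51  1.77  0.2   1.06  0.13] gap 0.0302 F [ 0.7 -0.4 -0.4]
axes(rows) [[0.0, 0.001, -1.0], [-0.136, 0.991, 0.001], [0.991, 0.136, 0.0]]
world d [ 0.0844  0.1264 -0.0631] tool d [0.0633 0.1137 0.1008] turn [ 0.17  0.02 -0.06] norm 0.2
```

{"method": "send_rows", "body": {"series": [[0,0.0284,0.0252,0,0,0,-0.29],[0,0.0284,0.0252,0,0,0,-0.29],[0,0.0284,0.0252,0,0,0,-0.29],[0,0.0284,0.0252,0,0,0,-0.29],[0.028,0,0,0,0,0,-0.29],[0.028,0,0,0,0,0,-0.29]]}}

```text
time_s: 3.1
tool_pos: [0.6064, -0.0125, 0.2063]
tcp_rot: [0.705, -0.048, 0.706, 0.048]
wrist_force: [-1.0, -0.4, 0.5]
finger_gap: 0.0306
```

```bash
python3 - <<'E'
from h import *
plan([.607,-.0095,.094],np.deg2rad(7.65))
s=observe();p,d=camera("wrist"); cv2.imwrite("pics/w1.png",p)
E
```

```text
t 3.1 pos [ 0.6064 -0.0125  0.2063] q [ 0.31  0.54 -0.51  1.66  0.3   1.02 -0.16] gap 0.0306 F [-1.  -0.4  0.5]
axes(rows) [[-0.0, 0.0, -1.0], [-0.134, 0.991, 0.0], [0.991, 0.134, -0.0]]
world d [ 0.0006  0.003  -0.1123] tool d [0.1123 0.0029 0.001 ] turn [ 0.06 -0.01 -0.  ] norm 0.1
```

View pics/w1.png

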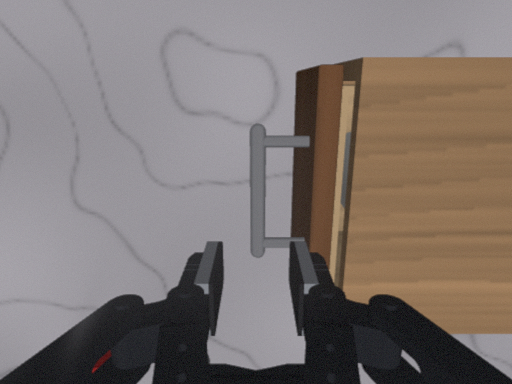

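The bar (258,190) lies midway between the fingers (215 and 295). I'll go down and grip.

{"method": "send_rows", "body": {"series": [[0.028,0.003,0,0,0,0,-0.29],[0.028,0,0,0,0,0,-0.29],[0.028,0,0,0,0,0,-0.29],[0.018,0,0,0,0,0,-0.29],[0.01,0,0,0,0,0,-0.29],[0,0,0,0,0,0,-0.9],[0,0,0,0,0,0,-0.9],[0,0,0,0,0,0,-0.9]], "force": 30}}

```text
time_s: 4.15
tool_pos: [0.6065, -0.01, 0.0959]
tcp_rot: [0.706, -0.047, 0.705, 0.047]
wrist_force: [0.7, 0.4, 1.1]
finger_gap: 0.0099
```

{"method": "send_rows", "body": {"series": [[0,0,-0.008,0,0,0,-0.9],[0,0,-0.015,0,0,0,-0.9],[0,0,-0.015,0,0,0,-0.9],[0,0,-0.015,0,0,0,-0.9]]}}

```text
time_s: 4.65
tool_pos: [0.553, -0.0173, 0.0958]
tcp_rot: [0.706, -0.047, 0.705, 0.047]
wrist_force: [1.4, 0.4, 1.6]
finger_gap: 0.0099
```

{"method": "send_rows", "body": {"series": [[0,0,-0.015,0,0,0,-0.9],[0,0,-0.015,0,0,0,-0.9],[0,0,-0.015,0,0,0,-0.9],[0,0,-0.015,0,0,0,-0.9],[0,0,-0.015,0,0,0,-0.9],[0,0,-0.01,0,0,0,-0.9],[0,0,-0.006,0,0,0,-0.9],[0,0,0,0,0,0,-0.9]]}}

```text
time_s: 5.65
tool_pos: [0.4654, -0.0291, 0.0958]
tcp_rot: [0.708, -0.047, 0.704, 0.047]
wrist_force: [9.5, -0.4, -3.7]
finger_gap: 0.0098
```

{"method": "send_rows", "body": {"series": [[0,0,0,0,0,0,-0.29],[0,0,0,0,0,0,-0.29],[0,0,0,0,0,0,-0.29],[-0.03,0,0,0,0,0,-0.29],[-0.04,0,0,0,0,0,-0.29],[-0.04,0,0,0,0,0,-0.29],[-0.04,0,0,0,0,0,0.3],[-0.03,0,0,0,0,0,0.3]]}}

```text
time_s: 6.65
tool_pos: [0.4631, -0.0292, 0.2768]
tcp_rot: [0.706, -0.047, 0.705, 0.047]
wrist_force: [0.3, 0.0, 1.0]
finger_gap: 0.0554
```

```bash
python3 - <<'E'
from h import *
plan([.557,-.271,.28],np.deg2rad(7.65))
p,d=camera("top"); cv2.imwrite("pics/t2.png",cv2.resize(p[80:280,160:460],(750,500))); np.savez("top2.npz",p=p,d=d)
E
```

```text
t 6.65 pos [ 0.4631 -0.0292  0.2768] q [ 0.5   0.21 -0.61  1.93  0.14  1.04 -0.03] gap 0.0554 F [0.3 0.  1. ]
axes(rows) [[0.001, -0.0, -1.0], [-0.133, 0.991, -0.0], [0.991, 0.133, 0.001]]
world d [ 0.0939 -0.2418  0.0032] tool d [-0.0031 -0.2521  0.0609] turn [-0.    0.03  0.02] norm 0.0
```

View pics/t2.png

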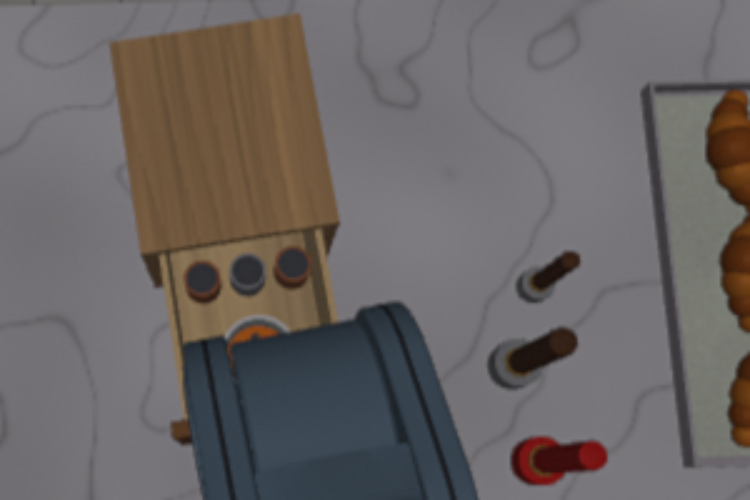

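The drawer is out: orange die in the white tube at about (258,345) in the crop, partly under the arm. The three small pots behind it stay put, and the tampers are undisturbed. Next, over the tamper.

{"method": "send_rows", "body": {"series": [[0,-0.03,0.01,0,0,0,0.3],[0,-0.05,0.0122,0,0,0,0.3],[0,-0.05,0.0122,0,0,0,0.3],[0,-0.05,0.0122,0,0,0,0.3],[0,-0.05,0.0122,0,0,0,0.3],[0.02,-0.022,0.002,0,0,0,0.3],[0.02,0,0,0,0,0,0.3],[0,0,0,0,0,0,0.3]]}}

```text
time_s: 7.7
tool_pos: [0.5555, -0.2704, 0.2332]
tcp_rot: [0.704, -0.046, 0.707, 0.048]
wrist_force: [0.5, 0.6, 1.0]
finger_gap: 0.0558
```

```bash
python3 - <<'E'
from h import *
plan([.557,-.271,.126],np.deg2rad(7.65))
s=observe();p,d=camera("wrist"); w=points("wrist",d,s)
m=(w[...,2]>.165)&(w[...,2]<.185)&(np.hypot(w[...,0]-.557,w[...,1]+.271)<.04); v,u=np.where(m); print("tamper top",m.sum(),u.mean() if m.any() else 0,v.mean() if m.any() else 0,w[m].mean(0),w[m].min(0),w[m].max(0))
for n in("scene","top"):
    p2,d=camera(n); np.savez(n+"2.npz",p=p2,d=d); w=points(n,d)
    m=(np.abs(w[...,2]-.1755)<.006)&(np.hypot(w[...,0]-.557,w[...,1]+.271)<.03)
    if m.any(): print(n,"top",m.sum(),w[m].mean(0))
    if n=="scene": sc=p2
    else: tp=p2
cv2.imwrite("pics/b3.png",np.hstack([cv2.resize(sc[100:260,130:330],(400,320)),cv2.resize(tp[120:280,200:400],(400,320))]))
E
```

```text
t 7.7 pos [ 0.5555 -0.2704  0.2332] q [ 0.7   0.52 -0.45  1.6   0.25  1.08  0.32] gap 0.0558 F [0.5 0.6 1. ]
axes(rows) [[-0.004, 0.002, -1.0], [-0.133, 0.991, 0.003], [0.991, 0.133, -0.004]]
world d [ 0.0015 -0.0006 -0.1072] tool d [ 0.1071 -0.0011  0.0018] turn [-0.   -0.22 -0.15] norm 0.3
tamper top 1250 260.9152 216.9296 [ 0.55822703 -0.27265851  0.1729643 ] [ 0.54591387 -0.28668101  0.16507165] [ 0.5712874  -0.2617291   0.17622871]
scene top 46 [ 0.55664011 -0.27150754  0.17388618]
top top 113 [ 0.55836841 -0.27257468  0.17407316]
```

View pics/b3.png

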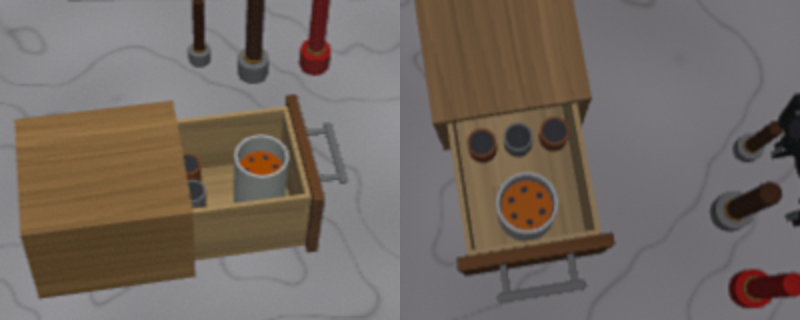

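Tube and orange die are fully visible: scene crop (262,158), top crop (527,203). I'll measure the mouth.

```bash
python3 - <<'E'
from h import *
from scipy.optimize import least_squares
y=np.deg2rad(7.65); ux=np.array([np.cos(y),np.sin(y)]); uy=np.array([-ux[1],ux[0]])
for n in("scene","top"):
    z=np.load(n+"2.npz"); w=points(n,z["d"]); hsv=cv2.cvtColor(z["p"],cv2.COLOR_BGR2HSV)
    near=np.hypot(w[...,0]-.55,w[...,1]+.02)<.09
    m=near&(np.abs(w[...,2]-.126)<.0035)&(hsv[...,1]<60)
    P=w[m][:,:2]
    f=least_squares(lambda c:np.hypot(*(P-c[:2]).T)-.033,[.55,-.02],loss="soft_l1",f_scale=.001)
    print(n,"rim",m.sum(),f.x,np.abs(f.fun).mean(),np.median(w[m][:,2]))
    o=near&(hsv[...,0]<16)&(hsv[...,1]>170)&(hsv[...,2]>90)&(w[...,2]<.125)
    if o.any():
        Q=w[o]; print(" die",o.sum(),cv2.minEnclosingCircle(Q[:,:2].astype(np.float32)),np.percentile(Q[:,2],[5,50,95]))
    w=w.reshape(-1,3); c=np.array([.7637,.0114]); a=(w[:,:2]-c)@ux; b=(w[:,:2]-c)@uy
    k=(w[:,2]>.104)&(w[:,2]<.126)&(np.abs(b)<.07)&(a<-.27)&(a>-.34)
    if k.any(): print(" handle a",np.percentile(a[k],[2,30,50,98]))
hp=np.array([.4631,-.0292])
E
```

```text
scene rim 103 [ 0.56113207 -0.01428124] 0.0025996818348183078 0.1253861801550884
 die 151 ((0.5615750551223755, -0.023732632398605347), 0.026302944868803024) [0.09459352 0.0975003  0.10128779]
 handle a [-0.3071436  -0.30238645 -0.29953015 -0.27420732]
top rim 169 [ 0.56182865 -0.01641525] 0.00452065548918819 0.1258325673326547
 die 396 ((0.5621675848960876, -0.01677771471440792), 0.028620818629860878) [0.0953188  0.09795722 0.10046979]
 handle a [-0.3068732  -0.30273594 -0.29960333 -0.27250138]
```

{"method": "send_rows", "body": {"series": [[0.03,-0.001,0.002,0,0,0,0.3],[0.03,-0.001,0.0015,0,-0.2,0,0.3],[0.025,0,0,0,0,-0.1,0.3],[0.015,0,0,0,0,0,0.3],[0.007,0,0,0,0,0,0.3],[0,0,0,0,0,0,0.3]]}}

```text
time_s: 8.6
tool_pos: [0.5612, -0.2725, 0.1287]
tcp_rot: [0.707, -0.048, 0.704, 0.047]
wrist_force: [-0.1, 0.6, -0.5]
finger_gap: 0.0552
```

The mouth centre from both views and from the handle geometry agrees at (0.5615, -0.016), with the die face at z≈0.098. I'll centre on the tamper and grip.

{"method": "send_rows", "body": {"series": [[0.001,0,-0.003,0,-0.2,0,0.3],[0.001,0,0,0,0,0,0.3],[0,0,0,0,0,0,-0.9],[0,0,0,0,0,0,-0.9],[0,0,0,0,0,0,-0.9],[0,0,0,0,0,0,-0.9]], "force": 70}}

```text
time_s: 9.35
tool_pos: [0.5584, -0.2729, 0.1267]
tcp_rot: [0.708, -0.048, 0.703, 0.047]
wrist_force: [-0.4, 0.3, 4.2]
finger_gap: 0.0245
```

```bash
python3 -c "
from h import *
plan([.558,-.272,.29],np.deg2rad(7.65))"
```

```text
t 9.35 pos [ 0.5584 -0.2729  0.1267] q [ 0.67  0.65 -0.41  1.68  0.32  0.87  0.27] gap 0.0245 F [-0.4  0.3  4.2]
axes(rows) [[0.008, -0.001, -1.0], [-0.133, 0.991, -0.002], [0.991, 0.133, 0.008]]
world d [-0.0004  0.0009  0.1633] tool d [-0.1633  0.0006  0.001 ] turn [0.01 0.44 0.12] norm 0.5
```

{"method": "send_rows", "body": {"series": [[-0.01,0,0,0,0,0,-0.9],[-0.025,0,0,0,0,0,-0.9],[-0.03,0,0,0,0,0,-0.9],[-0.03,0,0,0,0,0,-0.9],[-0.03,0,0,0,0,0,-0.9],[-0.025,0,0,0,0,0,-0.9],[-0.01,0,0,0,0,0,-0.9],[0,0,0,0,0,0,-0.9]]}}

```text
time_s: 10.35
tool_pos: [0.5567, -0.2727, 0.2862]
tcp_rot: [0.708, -0.048, 0.703, 0.047]
wrist_force: [0.8, 0.7, -3.2]
finger_gap: 0.0247
```

{"method": "send_rows", "body": {"series": [[0,0.015,0.002,0,0,0,-0.9],[0,0.03,0.0045,0,0,0,-0.9],[0,0.035,0.005,0,0,0,-0.9],[0,0.035,0.005,0,0,0,-0.9],[0,0.035,0.005,0,0,0,-0.9],[0,0.035,0.005,0,0,0,-0.9],[0,0.03,0.0045,0,0,0,-0.9],[0,0.025,0.004,0,0,0,-0.9],[0,0.014,0.002,0,0,0,-0.9],[0,0,0,0,0,0,-0.9]]}}

```text
time_s: 11.6
tool_pos: [0.5592, -0.0147, 0.2856]
tcp_rot: [0.708, -0.048, 0.703, 0.048]
wrist_force: [-0.7, -0.6, -2.6]
finger_gap: 0.0243
```

```bash
python3 - <<'E'
from h import *
plan([.5615,-.016,.17],np.deg2rad(7.65))
ims=[]
for n in("scene","top"):
    p,d=camera(n); w=points(n,d)
    near=np.hypot(w[...,0]-.56,w[...,1]+.016)<.06
    for lo,hi in ((.17,.192),(.205,.23),(.23,.26)):
        m=near&(w[...,2]>lo)&(w[...,2]<hi)
        if m.sum()>5: print(n,lo,hi,m.sum(),np.round(w[m].min(0),4),np.round(w[m].max(0),4))
    ims.append(p)
s=observe();p,d=camera("wrist")
cv2.imwrite("pics/c4.png",np.hstack([cv2.resize(ims[0][60:260,130:330],(400,400)),cv2.resize(p,(400,400))]))
E
```

```text
t 11.6 pos [ 0.5592 -0.0147  0.2856] q [ 0.38  0.38 -0.56  1.7   0.22  1.12 -0.11] gap 0.0243 F [-0.7 -0.6 -2.6]
axes(rows) [[0.006, -0.0, -1.0], [-0.135, 0.991, -0.001], [0.991, 0.135, 0.006]]
world d [ 0.0023 -0.0013 -0.1156] tool d [ 0.1156 -0.0014  0.0014] turn [0.13 0.35 0.07] norm 0.4
scene 0.17 0.192 140 [ 0.5347 -0.0311  0.1701] [0.5802 0.0109 0.192 ]
scene 0.205 0.23 64 [ 0.5466 -0.0128  0.2064] [5.707e-01 4.000e-04 2.298e-01]
scene 0.23 0.26 94 [ 0.5451 -0.0146  0.2301] [0.5699 0.001  0.2598]
```

View pics/c4.png

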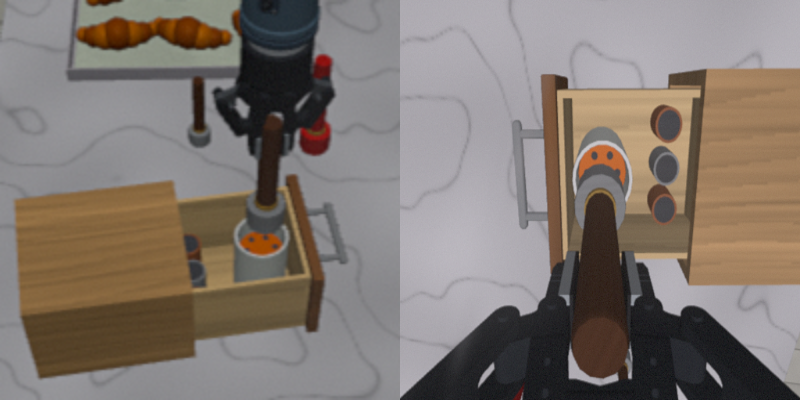

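Tamper upright in hand just above the tube: foot at (265,215) in the left crop, mouth at (262,240). I'll shift it about 3 mm to centre and lower it into the mouth.

{"method": "send_rows", "body": {"series": [[0,-0.0015,0.0015,0,0,0,-0.9],[0,-0.0015,0.0015,0,0,0,-0.9],[0.01,0,0,0,0,0,-0.9],[0.015,0,0,0,0,0,-0.9],[0.01,0,0,0,0,0,-0.9],[0,0,0,0,0,0,-0.9]]}}

```text
time_s: 12.5
tool_pos: [0.5624, -0.0187, 0.2497]
tcp_rot: [0.707, -0.048, 0.704, 0.047]
wrist_force: [-0.9, -0.2, -2.6]
finger_gap: 0.0245
```

```bash
python3 - <<'E'
from h import *
plan([.563,-.0172,.225],np.deg2rad(7.65))
s=observe();p,d=camera("wrist");w=points("wrist",d,s)
hsv=cv2.cvtColor(p,cv2.COLOR_BGR2HSV)
for lo,hi in((.124,.1275),(.15,.162)):
    m=(np.hypot(w[...,0]-.56,w[...,1]+.016)<.05)&(w[...,2]>lo)&(w[...,2]<hi)&(hsv[...,1]<60); print(lo,m.sum(),w[m].min(0) if m.any() else 0,w[m].max(0) if m.any() else 0)
a,_=camera("scene");b,_=camera("top")
cv2.imwrite("pics/d5.png",np.hstack([cv2.resize(a[110:210,190:290],(400,400)),cv2.resize(p[70:270,280:480] if 0 else p[100:260,160:320],(400,400))]))
E
```

```text
t 12.5 pos [ 0.5624 -0.0187  0.2497] q [ 0.37  0.42 -0.55  1.73  0.25  1.05 -0.13] gap 0.0245 F [-0.9 -0.2 -2.6]
axes(rows) [[0.005, -0.001, -1.0], [-0.133, 0.991, -0.001], [0.991, 0.133, 0.004]]
world d [ 0.0006  0.0015 -0.0247] tool d [0.0247 0.0014 0.0006] turn [0.01 0.25 0.07] norm 0.3
0.124 732 [ 0.52780808 -0.04196609  0.12400288] [0.59683652 0.01763099 0.127227  ]
0.15 1583 [ 0.5384145  -0.03843022  0.15021591] [0.58587826 0.00375602 0.16139399]
```

View pics/d5.png

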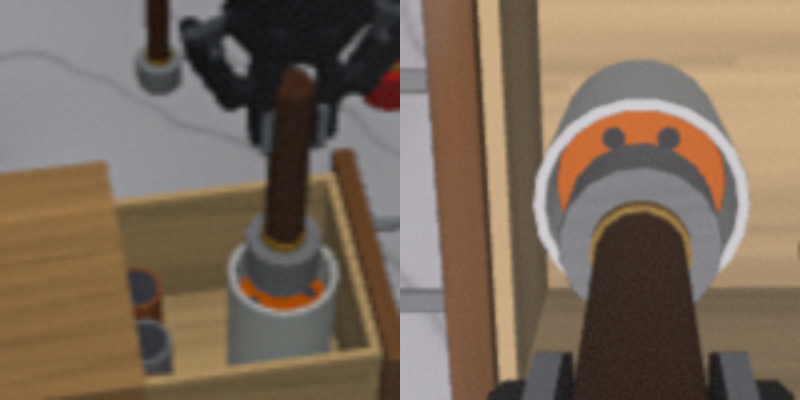

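Foot is entering the mouth, centred in x and about 2 mm low in y. I'll correct that and push slowly, watching force.

{"method": "send_rows", "body": {"series": [[0.003,0.002,0,0,0,0,-0.9],[0.006,0,0,0,0,0,-0.9],[0.006,0,0,0,0,0,-0.9],[0.005,0,0,0,0,0,-0.9],[0.003,0,0,0,0,0,-0.9],[0.003,0,0,0,0,0,-0.9],[0.003,0,0,0,0,0,-0.9]]}}

```text
time_s: 13.52
tool_pos: [0.5633, -0.0167, 0.2222]
tcp_rot: [0.708, -0.048, 0.703, 0.047]
wrist_force: [-1.4, -0.4, -0.5]
finger_gap: 0.0243
```

{"method": "send_rows", "body": {"series": [[0.003,0,0,0,0,0,-0.9],[0.003,0,0,0,0,0,-0.9],[0.003,0,0,0,0,0,-0.9],[0.003,0,0,0,0,0,-0.9]]}}

```text
time_s: 14.02
tool_pos: [0.5633, -0.0167, 0.2099]
tcp_rot: [0.708, -0.048, 0.703, 0.047]
wrist_force: [-1.1, 0.6, -1.1]
finger_gap: 0.0246
```

{"method": "send_rows", "body": {"series": [[0.002,0,0,0,0,0,-0.9],[0.002,0,0,0,0,0,-0.9],[0.001,0,0,0,0,0,-0.9],[0,0,0,0,0,0,-0.9]]}}

```text
time_s: 14.52
tool_pos: [0.5635, -0.0167, 0.2053]
tcp_rot: [0.708, -0.048, 0.703, 0.047]
wrist_force: [-0.9, -1.3, 0.5]
finger_gap: 0.0246
```

{"method": "send_rows", "body": {"series": [[0.0015,0,0,0,0,0,-0.9],[0.0015,0,0,0,0,0,-0.9],[0.0015,0,0,0,0,0,-0.9]]}}

```text
time_s: 14.9
tool_pos: [0.5636, -0.0166, 0.2007]
tcp_rot: [0.708, -0.048, 0.703, 0.047]
wrist_force: [-0.3, 0.9, 3.1]
finger_gap: 0.0245
```

{"method": "send_rows", "body": {"series": [[0.001,0,0,0,0,0,-0.9],[0.001,0,0,0,0,0,-0.9]]}}

```text
time_s: 15.15
tool_pos: [0.5636, -0.0167, 0.1986]
tcp_rot: [0.708, -0.048, 0.703, 0.047]
wrist_force: [-0.3, 0.7, 3.0]
finger_gap: 0.0247
```

{"method": "send_rows", "body": {"series": [[0.001,0,0,0,0,0,-0.9],[0,0,0,0,0,0,-0.9]]}}

```text
time_s: 15.4
tool_pos: [0.5635, -0.0167, 0.1975]
tcp_rot: [0.708, -0.048, 0.703, 0.047]
wrist_force: [-0.2, -0.3, 1.6]
finger_gap: 0.0245
```

{"method": "send_rows", "body": {"series": [[0.0007,0,0,0,0,0,-0.9],[0.0007,0,0,0,0,0,-0.9]]}}

```text
time_s: 15.65
tool_pos: [0.5638, -0.0166, 0.1969]
tcp_rot: [0.708, -0.048, 0.703, 0.047]
wrist_force: [-0.3, -1.1, 9.8]
finger_gap: 0.0247
```

{"method": "send_rows", "body": {"series": [[0.0007,0,0,0,0,0,-0.9]]}}

```text
time_s: 15.78
tool_pos: [0.5642, -0.0166, 0.1967]
tcp_rot: [0.709, -0.048, 0.702, 0.047]
wrist_force: [-1.6, 0.2, 12.9]
finger_gap: 0.0245
```

{"method": "send_rows", "body": {"series": [[0.0006,0,0,0,0,0,-0.9]]}}

```text
time_s: 15.9
tool_pos: [0.5646, -0.0165, 0.1965]
tcp_rot: [0.709, -0.048, 0.702, 0.047]
wrist_force: [-1.0, -1.1, 13.3]
finger_gap: 0.0245
```

Bottomed out: net push is about 16 N (reading plus about 3 N tamper weight). I'll hold it steady.

{"method": "send_rows", "body": {"series": [[0,0,0,0,0,0,-0.9],[0,0,0,0,0,0,-0.9],[0,0,0,0,0,0,-0.9],[0,0,0,0,0,0,-0.9]]}}

```text
time_s: 16.4
tool_pos: [0.5647, -0.0165, 0.1966]
tcp_rot: [0.709, -0.048, 0.702, 0.047]
wrist_force: [-0.2, -0.4, 12.4]
finger_gap: 0.0245
```

{"method": "send_rows", "body": {"series": [[0,0,0,0,0,0,-0.9],[0,0,0,0,0,0,-0.9],[0,0,0,0,0,0,-0.9],[0,0,0,0,0,0,-0.9],[0,0,0,0,0,0,-0.9],[0,0,0,0,0,0,-0.9]]}}

```text
time_s: 17.15
tool_pos: [0.5647, -0.0165, 0.1966]
tcp_rot: [0.709, -0.048, 0.702, 0.047]
wrist_force: [-0.1, 0.0, 11.8]
finger_gap: 0.0243
```

```bash
python3 -c "
from h import *
plan([.558,-.272,.29],np.deg2rad(7.65))"
```

```text
t 17.15 pos [ 0.5647 -0.0165  0.1966] q [ 0.35  0.48 -0.53  1.78  0.3   0.94 -0.17] gap 0.0243 F [-0.1  0.  11.8]
axes(rows) [[0.01, -0.001, -1.0], [-0.133, 0.991, -0.002], [0.991, 0.133, 0.01]]
world d [-0.0067 -0.2555  0.0934] tool d [-0.0933 -0.2526 -0.0397] turn [0.   0.56 0.13] norm 0.6
```

Steady at about 15 N. I'll lift out and take it back.

{"method": "send_rows", "body": {"series": [[-0.005,0,0,0,0,0,-0.9],[-0.012,0,0,0,0,0,-0.9],[-0.018,0,0,0,0,0,-0.9],[-0.02,0,0,0,0,0,-0.9],[-0.02,0,0,0,0,0,-0.9],[-0.012,0,0,0,0,0,-0.9],[-0.006,0,0,0,0,0,-0.9],[0,0,0,0,0,0,-0.9]]}}

```text
time_s: 18.15
tool_pos: [0.5628, -0.0167, 0.288]
tcp_rot: [0.708, -0.048, 0.703, 0.047]
wrist_force: [-0.5, 1.0, -4.0]
finger_gap: 0.0242
```

{"method": "send_rows", "body": {"series": [[0,-0.014,-0.002,0,0,0,-0.9],[0,-0.025,-0.004,0,0,0,-0.9],[0,-0.03,-0.0045,0,0,0,-0.9],[0,-0.035,-0.005,0,0,0,-0.9],[0,-0.035,-0.005,0,0,0,-0.9],[0,-0.035,-0.005,0,0,0,-0.9],[0,-0.035,-0.005,0,0,0,-0.9],[0,-0.03,-0.0045,0,0,0,-0.9],[0,-0.015,-0.004,0,0,0,-0.9],[0,0,0,0,0,0,-0.9]]}}

```text
time_s: 19.4
tool_pos: [0.5571, -0.2748, 0.2874]
tcp_rot: [0.708, -0.047, 0.704, 0.046]
wrist_force: [-0.1, 1.0, -3.2]
finger_gap: 0.0241
```

```bash
python3 - <<'E'
from h import *
plan([.5584,-.2729,.1267],np.deg2rad(7.65))
for n in("scene","top"):
    p,d=camera(n); np.savez(n+"3.npz",p=p,d=d); w=points(n,d); hsv=cv2.cvtColor(p,cv2.COLOR_BGR2HSV)
    o=(np.hypot(w[...,0]-.5618,w[...,1]+.0165)<.04)&(hsv[...,0]<16)&(hsv[...,1]>170)&(hsv[...,2]>60)&(w[...,2]<.12)
    print(n,"die",o.sum(),np.percentile(w[o][:,2],[5,50,95]) if o.any() else 0)
    for lo,hi in((.17,.19),(.20,.24)):
        m=(np.hypot(w[...,0]-.558,w[...,1]+.273)<.04)&(w[...,2]>lo)&(w[...,2]<hi)
        if m.any(): print(" tamper",lo,np.round(w[m].min(0),4),np.round(w[m].max(0),4))
E
```

```text
t 19.4 pos [ 0.5571 -0.2748  0.2874] q [ 0.71  0.47 -0.46  1.54  0.22  1.17  0.34] gap 0.0241 F [-0.1  1.  -3.2]
axes(rows) [[0.006, -0.001, -1.0], [-0.131, 0.991, -0.001], [0.991, 0.131, 0.006]]
world d [ 0.0013  0.0019 -0.1607] tool d [0.1607 0.0019 0.0006] turn [-0.13  0.33  0.08] norm 0.4
scene die 44 [0.06570648 0.07023718 0.07302497]
 tamper 0.17 [ 0.5318 -0.2727  0.17  ] [ 0.5794 -0.248   0.1893]
 tamper 0.2 [ 0.5412 -0.2755  0.2   ] [ 0.569  -0.2594  0.24  ]
top die 351 [0.06730839 0.07008974 0.07283212]
 tamper 0.17 [ 0.5342 -0.2796  0.1701] [ 0.5773 -0.2494  0.1899]
 tamper 0.2 [ 0.5435 -0.2802  0.2001] [ 0.5705 -0.2588  0.2398]
```

Die face now reads z≈0.070, and home is about 0.071. I'll set the tamper down.

{"method": "send_rows", "body": {"series": [[0.015,0.002,0.0005,0,0,0,-0.9],[0.03,0,0,0,0,0,-0.9],[0.03,0,0,0,0,0,-0.9],[0.03,0,0,0,0,0,-0.9],[0.025,0,0,0,0,0,-0.9],[0.015,0,0,0,0,0,-0.9],[0.009,0,0,0,0,0,-0.9],[0.003,0,0,0,0,0,-0.9],[0,0,0,0,0,0,-0.9]]}}

```text
time_s: 20.62
tool_pos: [0.5597, -0.2717, 0.1316]
tcp_rot: [0.708, -0.048, 0.703, 0.047]
wrist_force: [-0.4, 1.2, -3.5]
finger_gap: 0.0247
```

{"method": "send_rows", "body": {"series": [[0.001,0,0,0,0,0,-0.9],[0.001,0,0,0,0,0,-0.9]]}}

```text
time_s: 20.88
tool_pos: [0.5596, -0.2718, 0.1295]
tcp_rot: [0.708, -0.048, 0.703, 0.047]
wrist_force: [0.5, -0.1, -3.5]
finger_gap: 0.0247
```

{"method": "send_rows", "body": {"series": [[0.001,0,0,0,0,0,-0.9],[0.001,0,0,0,0,0,-0.9]]}}

```text
time_s: 21.12
tool_pos: [0.5593, -0.2717, 0.127]
tcp_rot: [0.708, -0.048, 0.703, 0.047]
wrist_force: [-0.1, 1.2, -2.2]
finger_gap: 0.0246
```

{"method": "send_rows", "body": {"series": [[0.0006,0,0,0,0,0,-0.9],[0,0,0,0,0,0,-0.9]]}}

```text
time_s: 21.38
tool_pos: [0.5594, -0.2717, 0.1267]
tcp_rot: [0.708, -0.048, 0.703, 0.047]
wrist_force: [-0.3, -0.1, 0.3]
finger_gap: 0.0247
```

It is standing on the worktop. I'll release and retreat upward.

{"method": "send_rows", "body": {"series": [[0,0,0,0,0,0,0.3],[0,0,0,0,0,0,0.3],[0,0,0,0,0,0,0.3],[0,0,0,0,0,0,0.3],[-0.015,0,0,0,0,0,0.3],[-0.03,0,0,0,0,0,0.3],[-0.04,0,0,0,0,0,0.3],[-0.04,0,0,0,0,0,0.3],[-0.04,0,0,0,0,0,0.3]]}}

```text
time_s: 22.5
tool_pos: [0.5582, -0.2714, 0.2941]
tcp_rot: [0.708, -0.048, 0.703, 0.047]
wrist_force: [1.4, -0.6, -0.2]
finger_gap: 0.0553
```

{"method": "send_rows", "body": {"series": [[0,-0.01,-0.03,0,0,0,0.3],[0,-0.01,-0.04,0,0,0,0.3],[0,-0.01,-0.04,0,0,0,0.3],[0,0,0,0,0,0,0.3]]}}

```text
time_s: 23.0
tool_pos: [0.4502, -0.3182, 0.2918]
tcp_rot: [0.708, -0.047, 0.704, 0.044]
wrist_force: [0.5, 0.4, -0.2]
finger_gap: 0.0561
```

```bash
python3 - <<'E'
from h import *
s=observe(); print(s["time_s"],s["tool_pos"],s["wrist_force"])
ims=[]
for n in("scene","top"):
    p,d=camera(n); ims.append(p); w=points(n,d); hsv=cv2.cvtColor(p,cv2.COLOR_BGR2HSV)
    o=(np.hypot(w[...,0]-.5618,w[...,1]+.0165)<.04)&(hsv[...,0]<16)&(hsv[...,1]>170)&(hsv[...,2]>60)&(w[...,2]<.12)
    print(n,"die",o.sum(),np.percentile(w[o][:,2],[5,50,95]) if o.any() else 0)
    for nm,c,z0,r in(("tamper",(.558,-.272),.175,.03),("can",(.477,.303),.105,.045),("jar",(.743,.352),.13,.05)):
        m=(np.abs(w[...,2]-z0)<.006)&(np.hypot(w[...,0]-c[0],w[...,1]-c[1])<r)
        if m.any(): print(" ",nm,m.sum(),np.round(w[m].mean(0),4))
        dd=np.load(n+".npz")["d"]; w0=points(n,dd); m=(np.abs(w0[...,2]-z0)<.006)&(np.hypot(w0[...,0]-c[0],w0[...,1]-c[1])<r)
        if m.any(): print("   before",np.round(w0[m].mean(0),4))
cv2.imwrite("pics/e6.png",np.hstack([cv2.resize(i,(400,300)) for i in ims]))
E
```

```text
23.0 [ 0.45022788 -0.31816615  0.29182466] [ 0.45084862  0.41543803 -0.23944359]
scene die 45 [0.06688164 0.06926594 0.07372483]
  tamper 49 [ 0.5581 -0.2688  0.1733]
   before [ 0.5572 -0.2701  0.1731]
  can 547 [0.477  0.3049 0.1044]
   before [0.4769 0.3052 0.1046]
  jar 913 [0.7456 0.3564 0.1297]
   before [0.7455 0.3565 0.1296]
top die 351 [0.06722422 0.07000275 0.07268603]
  tamper 115 [ 0.5594 -0.2713  0.174 ]
   before [ 0.5585 -0.2726  0.1738]
  can 581 [0.4773 0.3021 0.1047]
   before [0.4772 0.3021 0.1047]
  jar 753 [0.7454 0.353  0.1295]
   before [0.7453 0.353  0.1295]
```

View pics/e6.png

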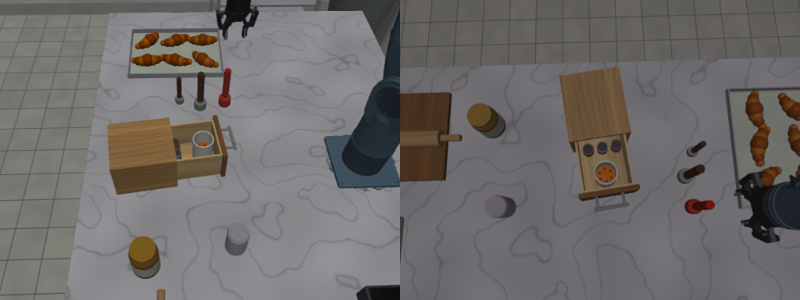

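The final view shows the tamper upright at (200,90), the drawer out, the die deep in the tube at (203,147), and the can and jar unmoved. The arm is clear of everything, so I'm handing in.

```bash
python3 -c "
from rig import *
print(job_done())"
```

```text
the job is handed in; nothing more can be done
None
```

The job is handed in, finished at about 23 s of the 67 s allowed; it reports no verdict.

- **Drawer:** I pulled it out by its handle about 0.143–0.15 m, which is at or just short of its stop, and left it out. The wrist read 9.5 N at the end of the pull.
- **Dies:** I pushed with the larger dark tamper. The force rose in steps: about 3 N on the upper die, about 6–7 N on both, then a firm stop. I held about 15 N there for a little over 1 s; the highest push I saw was about 16 N.
- **Die height:** the last checks put the upper die's face at z ≈ 0.069–0.070 m. Home is about 0.071 m, so it agrees within the 2 mm calibration.
- **Tamper:** it stands upright again within about 2 mm of where it started, and nothing touches it.
- **Can and jar:** both are unmoved, within 0.3 mm of their first readings.

No check failed. The one thing I could not see is the lower die, which is hidden; I infer it is home from the firm stop and the upper die's height.

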